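# Fetch the lamp collar from under the wire riser with the reacher

## Robot

A 7-joint arm with a two-finger parallel gripper is mounted at the origin on the work surface. World frame = base frame: x ahead of the robot, y to its left, z up, the work surface at z = 0. Lengths are in m, angles in rad, forces in N, time in s.
With the tool pointing down it reaches from about 0.425 to 0.875 m from the base axis. Payload 4.7 kg.
Tool frame: the origin (TCP) lies at the very end of the fingers, on their centre line; the grasp point (between the pads) lies 19 mm behind it; z points along the fingers, y is the line along which they close (so a half turn about z gives the same grasp; the last joint's range is limited). The gripper opens to 87 mm and grips with 3 to 60 N. Pads are 19 mm wide; open, the fingers measure 117 mm over their backs; the gripper's body (75 mm by 190 mm) begins 51 mm behind the grasp point.
Start: joints at [1.132, 0.321, -0.07, 1.45, 0.023, 1.371, -0.057], TCP at [0.284, -0.585, 0.223] pointing down, gripper open.
Joint ranges: [-2.86, 2.86], [-0.3, 2.09], [-1.38, 1.24], [0.06, 2.45], [-1.56, 4.7], [0.09, 2.05], [-2.69, 2.69]. Speed limits (rad/s): [2.57, 2.57, 3.14, 3.14, 3.14, 3.14, 3.14].

## Interface

Orientations are given as a rotation vector (axis times angle).
In Python, from bench import ctrl, imaging, ticket gives the robot as it stands.
- The arm moves only by the tool jog_arm, never from a script. Its argument "rows" is text: rows parted by semicolons, each of 7 numbers parted by spaces: the shift along the tool's x, y, z in cm, then the turn, a rotation vector about the tool's x, y, z in rad, then the closure, from -1 (fully open) to 1 (shut), so that 0 is half open. A call has 1 to 5 rows; each row shifts and turns the commanded pose from where the row before left it, along the tool's axes as they then stand; what a row does not reach is not made up. A row lasts 1/8 s, in which the tool goes at most 62.5 mm and 10.7 degrees, less where a joint would pass 70% of its speed; a pose out of reach is approached as far as the arm can. A call with a gripper value outside its range is refused whole. The fingers move at their own pace and stop on an object; "force" is the grip in N (left out, the last holds). Time passes only in rows, so rows that do not move let the fingers close. It gives the time, the measured TCP pose, the force, the opening and the grip force at its end, in the units of the state.
- ctrl.get_state(): the state, without advancing time (a new reading comes with each control period).
- imaging.get_image(name): name is "scene" or "top" or "wrist"; returns a dict with "img" (480x640x3 uint8, blue, green, red), "vertical_fov" (degrees; the focal length in pixels is half the picture's height over the tangent of half this angle, whatever the lens; pixels are square), "cx", "cy" (the principal point, pixels), "origin" and "orientation" of the camera in the world. Camera axes: x right, y down, z forward; pixel columns grow to the right and rows downward; lengths in m; the calibration is good to about 2 mm. A picture is of the moment at which its call begins. There is no depth.
- ticket.close_job(): hands the job in; it is judged then, once.
The state is a dict: "time": time; "joint_positions": joint angles; "qd": joint speeds; "joint_torque": joint torques, N m; "position": TCP position; "tool_rot": TCP orientation; "ft_force": force on the tool from outside, world axes, zero at the start; "torque": the same for the moment, N m; "grip_width": opening from 0.0 (shut) to 1.0 (fully open); "grip_force": force on a finger pad.
Only numpy, scipy, OpenCV 4.12 (cv2) and the standard library are available. Lean on these libraries where they do the work, as an engineer would, in place of code of your own. Each camera call takes 0.05 s, during which the arm holds its last target. There are 200 camera calls.

## Task

The porcelain collar of the stage lamp has rolled under the low wire riser: hold the reacher by its grip, squeeze its trigger so the jaws close on the collar under there, firmly enough to carry it but no harder, for it is porcelain, then lift it over the riser's bottom bar and draw it out in the jaws, well clear of the riser. Put the collar over the lamp's bare stem, lowering it without letting it drop, until it lies flat on the lamp's foot, and leave the reacher standing on its rubber foot on the open table in front of the riser. Leave the other props where they are.

Things in the scene. Friction and masses are not known exactly. Their poses are not given: they have to be found in the camera images.
- reacher: pick-up reacher, 0.26 kg, 264 mm long, standing on a rubber foot (x -67 to +23, 60 wide), pistol grip upward. Origin: on the foot's underside below the middle of the grip; x along the shaft to the jaws, z up. Shaft: tube 12 to 28 above the underside, x -30 to +105. It balances near its origin
- grip (a point): midway between the grip's two upright plates, 60 mm above the reacher's underside, 32 above the shaft's top. Fixed rear plate: outer face at reacher x = -32, 30 wide, top 83 high. Trigger plate: outer face at x = +32 when free, 26 wide, 33 to 83 high. Pinch here from above along the reacher's x: 64 mm wide; closing the fingers squeezes the trigger (the tool shifts half its travel forward)
- bite (a point): point on the reacher between the jaws, 165 mm ahead of its origin and 19 mm above its underside, where the middle of the collar should be when the jaws close
- trigger (a joint): trigger travel toward the rear plate in m: 0 free (jaws wide open), 0.020 fully squeezed. Spring: 8 N starts it, 3 N more per 10 mm. The jaws turn 22 rad per m; they meet the collar at about 0.015 (grip then 49 mm wide); past 0.018 they closed on nothing. About a third of the squeeze beyond the spring's force reaches the collar at each jaw
- jaw_l: jaw on the reacher's +y side: arm with two rubber pads. Origin: its pivot, at reacher x = 100, y = +14, level with the underside. Reaches to x = 197; pads 8 to 30 mm above the underside. Both jaws swing level, closing along y; free, the tips stand 98 mm apart and the jaws measure about 125 mm over their backs
- jaw_r: the jaw on the reacher's -y side; origin on its pivot, 14 mm to -y
- collar: white porcelain ring, 60 mm outside, 34 mm bore, 34 mm tall, about 0.1 kg, lying flat (axis up) under the riser; origin at the centre of its underside. Each jaw may press on it with up to 14 N
- riser: fixed low steel-wire riser 300 wide (its x), 170 deep (its y), 89 mm tall; origin on the table under its middle. The open front, at its y = -85, faces its -y; corner legs of 8 mm wire. A bar 8 mm thick lies on the table along the front (and back): the collar must be lifted over it. Front top bar: underside 81 mm up. The collar starts 50 to 80 mm behind the front, within 50 mm of the middle
- lamp: unfinished stage lamp, fixed: a round brass foot of 100 mm diameter, 18 mm high (flat on top within 42 mm of its axis), with a bare upright steel stem of 28 mm diameter, top at 100 mm, edge bevelled. Origin on the table on the stem's axis
- stem_top (a point): middle of the stem's top, 100 mm above the table
- bowl: lidded silver-plated sugar bowl, 100 mm across, 106 mm tall; origin under its centre. Bystander: leave alone
- shepherdess: white porcelain shepherdess figurine with a crook, 84 mm across its base, 160 mm tall; origin under its centre. Bystander: leave alone
- frame: small standing gilt picture frame 116 mm wide, 130 mm tall, with a strut foot behind; origin under the frame's middle. Bystander: leave alone
- opera_glasses: mother-of-pearl opera glasses, about 100 by 65 mm and 43 mm tall, lying on the back half of the riser's top; origin under their middle. Bystander: leave alone
- cup: white teacup-sized mug, 76 mm across, 55 mm tall; origin under its centre. Bystander: leave alone
- bell: brass hand bell standing mouth down, 72 mm across, 120 mm tall; origin under its centre. Bystander: leave alone
- hairbrush: flat clothes brush with a wooden handle, 180 mm long, lying on the table; origin under its middle. Bystander: leave alone
Mind the look-alikes: they are no part of the job. Leave any green or yellow look-alike of the collar alone.

How it is judged:
By the outcome, as a careful person would: the job done as asked, in the order asked, and still so for the second after the job is handed in, with the robot touching nothing.
It also fails if it takes over 59 s, if anything falls off the work surface, if the arm or the gripper's body presses on something with over 40 N, if the wrist force passes 120 N, or if a joint passes its speed limit or range.

## Working session

There is one attempt and no reset: what is moved stays moved. The work goes in short steps, Python scripts to look and compute and a tool call to move; the robot and the scene stay as the last step left them, time stands still between calls to the robot, and variables do not carry over. Pictures are saved under pics/ and viewed, at most 10 in all, crops included, and the job is handed in when it is done.

Besides the shell and the picture viewer there is one more tool, called after ">>>" as name(argument=value, ...), one argument or row to a line, values as JSON. jog_arm: Moves the arm, as the interface text tells. Its arguments: {"type":"object","properties":{"rows":{"type":"string"},"force":{"type":"number"}},"required":["rows"]}

```bash
mkdir -p pics; cat > h.py <<'E'
import numpy as np, cv2
from scipy.spatial.transform import Rotation as R
from bench import ctrl, imaging, ticket
def cam(d):
    f=d["img"].shape[0]/2/np.tan(np.radians(d["vertical_fov"])/2)
    o=np.array(d["orientation"],float)
    M=R.from_rotvec(o).as_matrix() if o.size==3 else (o if o.shape==(3,3) else R.from_quat(o).as_matrix())
    return f,d["cx"],d["cy"],np.array(d["origin"]),M
def pix2z(c,u,v,z):
    f,cx,cy,o,M=c; r=M@np.array([(u-cx)/f,(v-cy)/f,1]); return o+r*(z-o[2])/r[2]
def w2p(c,p):
    f,cx,cy,o,M=c; q=M.T@(np.array(p)-o); return np.array([cx+f*q[0]/q[2],cy+f*q[1]/q[2]])
def save(d,n,crop=None,k=1):
    im=d["img"]
    if crop: x0,y0,x1,y1=crop; im=im[y0:y1,x0:x1]
    cv2.imwrite("pics/"+n,cv2.resize(im,None,fx=k,fy=k,interpolation=cv2.INTER_CUBIC))
E
python3 - <<'E'
from h import *
import pickle
s=ctrl.get_state();print(s)
for n in("scene","top"):
    d=imaging.get_image(n);pickle.dump(d,open(n+".pkl","wb"));save(d,n+"0.png");print(n,{k:v for k,v in d.items() if k!="img"})
E
```

```text
{'time': 0.0, 'joint_positions': array([ 1.13210302,  0.32184637, -0.07011853,  1.45170028,  0.02259426,
        1.37079716, -0.05691436]), 'qd': array([ 2.92147698e-04,  9.54182435e-04, -2.50526764e-04, -7.11231719e-04,
        1.52600289e-03, -6.61648416e-04, -2.89669346e-05]), 'joint_torque': array([-1.63025234e-04, -4.91294861e+01, -4.04138686e-01, -3.12529492e+01,
       -6.39822450e-02,  4.37844114e-02,  1.39444119e-04]), 'position': array([ 0.28408832, -0.58399967,  0.22143392]), 'tool_rot': array([-3.05956250e+00, -7.04833785e-01,  8.18671694e-04]), 'ft_force': array([-0.47882154, -0.28283346, -1.02118611]), 'torque': array([ 0.0122571 ,  0.00035832, -0.02484031]), 'grip_force': 0.0, 'grip_width': 1.000875159244512}
scene {'vertical_fov': 54.45563787378636, 'cx': 320.04900337289246, 'cy': 238.25078073337508, 'origin': array([1.01315399, 0.57451524, 0.70699144]), 'orientation': array([-0.76089762, -2.48695325,  1.22565301])}
top {'vertical_fov': 56.60169987577142, 'cx': 312.92126768613605, 'cy': 245.32852365249929, 'origin': array([ 0.47611868, -0.05907251,  1.0737537 ]), 'orientation': array([-2.22168556,  2.17487456, -0.07672946])}
```

View pics/scene0.png

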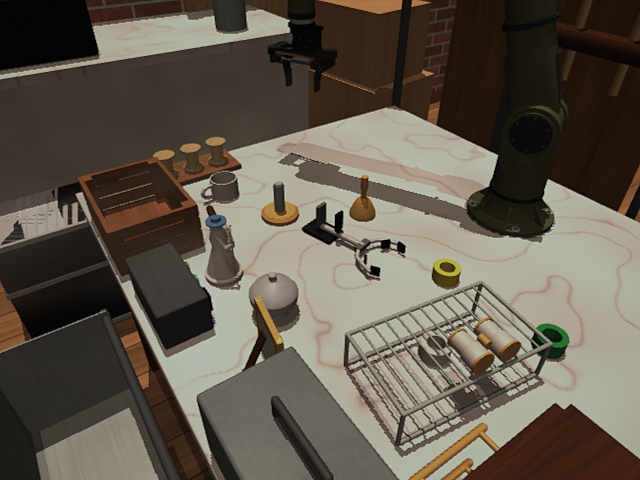

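View pics/top0.png

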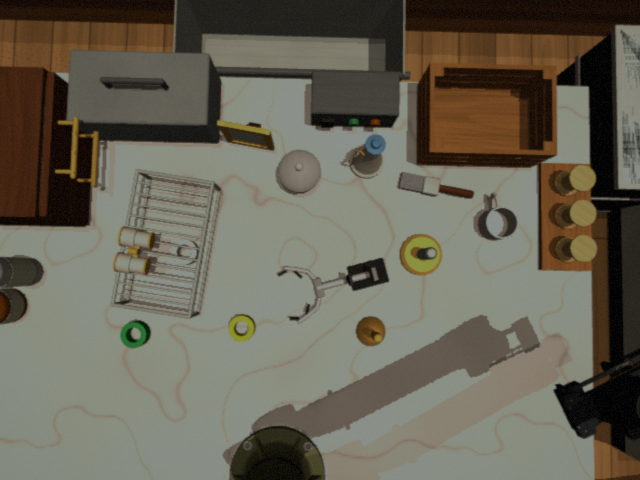

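The top view shows three rings. White is under the riser at (187,250), green is at (135,334), and yellow is at (241,327). The cup at (497,223) is white too. By the description the collar is the white one under the riser. The reacher is at (368,273)→(290,293) and the lamp at (425,254).

```bash
python3 - <<'E'
from h import *
import pickle
d=pickle.load(open("top.pkl","rb"))
a=cv2.resize(d["img"][160:330,100:230],None,fx=3.5,fy=3.5,interpolation=cv2.INTER_CUBIC)
b=cv2.resize(d["img"][225:330,275:450],None,fx=4.5,fy=4.5,interpolation=cv2.INTER_CUBIC)
cv2.imwrite("pics/a.png",a);cv2.imwrite("pics/b.png",b)
E
```

```text
(no output)
```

View pics/a.png

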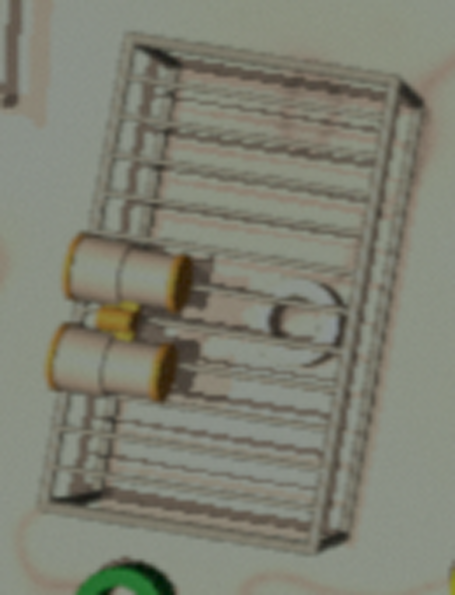

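View pics/b.png

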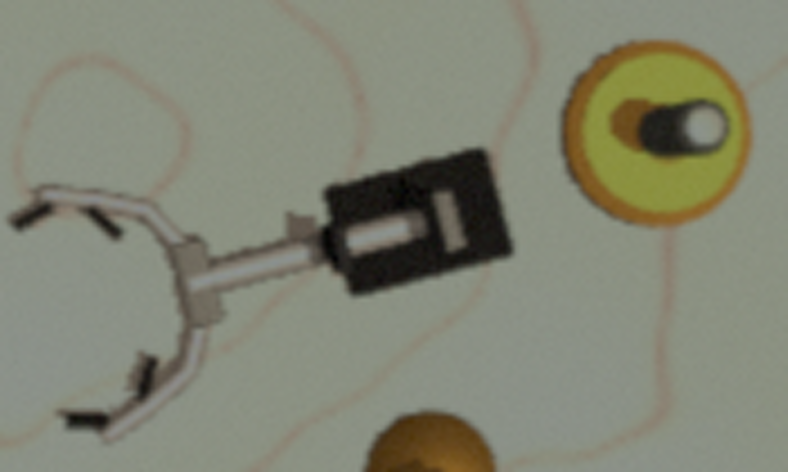

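```bash
python3 - <<'E'
from h import *
import pickle
d=pickle.load(open("top.pkl","rb"));c=cam(d)
A=lambda u,v,z:print(np.round(pix2z(c,100+u/3.5,160+v/3.5,z),4))
B=lambda u,v,z:print(np.round(pix2z(c,275+u/4.5,225+v/4.5,z),4))
print("riser FL FR BR BL");[A(u,v,.085) for u,v in((395,80),(318,550),(45,505),(130,38))]
print("collar");A(303,322,.034)
print("foot corners");[B(u,v,.01) for u,v in((323,187),(487,150),(512,252),(350,295))]
print("plates");B(450,222,.083);B(328,243,.08);B(300,225,.08)
print("block");B(200,282,.02)
print("tips");B(20,222,.02);B(65,420,.02); B(38,190,.02);B(108,435,.02)
print("stem, foot");B(706,126,.1);B(656,133,.018)
print("bell");print(pix2z(c,370,331,.03))
E
```

```text
riser FL FR BR BL
[0.6678 0.1555 0.085 ]
[0.3693 0.1936 0.085 ]
[0.394 0.365 0.085]
[0.6909 0.3249 0.085 ]
collar
[0.514  0.2221 0.034 ]
foot corners
[ 0.4883 -0.1536  0.01  ]
[ 0.5097 -0.2405  0.01  ]
[ 0.456  -0.2544  0.01  ]
[ 0.4315 -0.1688  0.01  ]
plates
[ 0.4715 -0.2102  0.083 ]
[ 0.4598 -0.1503  0.08  ]
[ 0.4684 -0.1363  0.08  ]
block
[ 0.4371 -0.0891  0.02  ]
tips
[0.4665 0.0058 0.02  ]
[ 0.3641 -0.0202  0.02  ]
[ 0.4834 -0.0032  0.02  ]
[ 0.3567 -0.0428  0.02  ]
stem, foot
[ 0.5209 -0.332   0.1   ]
[ 0.5204 -0.3285  0.018 ]
bell
[ 0.33956957 -0.20833221  0.03      ]
```

```bash
cat >> h.py <<'E'
def Rdown(yd):  # tool y at yaw yd deg, z down
    y=np.radians(yd); yy=np.array([np.cos(y),np.sin(y),0]); z=np.array([0,0,-1.]); return np.column_stack([np.cross(yy,z),yy,z])
def plan(wps,clos,p=None,yaw=None):
    """wps: (x,y,z,ydeg,nrows); prints rows from the measured pose"""
    s=ctrl.get_state(); p=s["position"] if p is None else np.array(p,float)
    M=R.from_rotvec(s["tool_rot"]).as_matrix() if yaw is None else Rdown(yaw)
    for x,y,z,yd,n in wps:
        T=np.array([x,y,z]); G=Rdown(yd); rv=R.from_matrix(M.T@G).as_rotvec(); p0=p; M0=M
        for i in range(n):
            t=M.T@(p0+(T-p0)*(i+1)/n-p)*100
            print("%.2f %.2f %.2f %.3f %.3f %.3f %g;"%(*t,*(rv/n),clos),end=" ")
            p=p0+(T-p0)*(i+1)/n; M=M0@R.from_rotvec(rv*(i+1)/n).as_matrix()
        print()
def st():
    s=ctrl.get_state();M=R.from_rotvec(s["tool_rot"]).as_matrix()
    print("t",s["time"],"p",s["position"].round(4),"yawy",np.degrees(np.arctan2(M[1,1],M[0,1])).round(2),"z",M[:,2].round(4),"F",s["ft_force"].round(2),"w",round(s["grip_width"]*87,1),"gf",round(s["grip_force"],1),"j7",s["joint_positions"][6].round(2))
E
python3 -c "
from h import *
st();plan([(.466,-.183,.21,-75.1,10)],-1)"
```

```text
t 0.1 p [ 0.2841 -0.5841  0.2215] yawy -64.05 z [-9.0e-04  1.6e-03 -1.0e+00] F [-0.17  0.06  0.05] w 87.2 gf 0.0 j7 -0.06
3.39 -2.81 0.12 -0.000 0.000 0.019 -1; 3.34 -2.88 0.12 -0.000 0.000 0.019 -1; 3.28 -2.94 0.12 -0.000 0.000 0.019 -1; 3.22 -3.00 0.12 -0.000 0.000 0.019 -1; 3.16 -3.06 0.12 -0.000 0.000 0.019 -1; 3.10 -3.12 0.12 -0.000 0.000 0.019 -1; 3.04 -3.18 0.12 -0.000 0.000 0.019 -1; 2.98 -3.24 0.12 -0.000 0.000 0.019 -1; 2.92 -3.30 0.12 -0.000 0.000 0.019 -1; 2.85 -3.35 0.12 -0.000 0.000 0.019 -1;
```

>>> jog_arm(
  rows="3.4 -2.8 0.1 0 0 0.019 -1; 3.3 -2.9 0.1 0 0 0.019 -1; 3.3 -2.9 0.1 0 0 0.019 -1; 3.2 -3.0 0.1 0 0 0.019 -1; 3.2 -3.1 0.1 0 0 0.019 -1",
  force=8,
)

```text
time: 0.72
position: [0.3755, -0.3823, 0.2171]
tool_rot: [-3.091, -0.558, 0.001]
ft_force: [-0.6, -0.1, -0.2]
grip_width: 0.996
grip_force: 0.0
```

>>> jog_arm(
  rows="3.1 -3.1 0.1 0 0 0.019 -1; 3.0 -3.2 0.1 0 0 0.019 -1; 3.0 -3.2 0.1 0 0 0.019 -1; 2.9 -3.3 0.1 0 0 0.019 -1; 2.8 -3.3 0.1 0 0 0.019 -1",
)

```text
time: 1.35
position: [0.4653, -0.1829, 0.2122]
tool_rot: [-3.115, -0.411, 0.001]
ft_force: [0.8, -0.3, -0.3]
grip_width: 1.001
grip_force: 0.0
```

```bash
python3 - <<'E'
from h import *
import pickle
d=imaging.get_image("wrist");save(d,"w1.png");pickle.dump(d,open("w1.pkl","wb"));st()
c=cam(d);o=np.array([.4658,-.1834]);u=np.array([-.2575,.966])
for x,z in((-32,83),(32,83),(100,28),(165,19)): print(x,w2p(c,[*(o+u*x/1000),z/1000]).round(1))
E
```

```text
t 1.4 p [ 0.468  -0.1758  0.2123] yawy -74.54 z [ 0.0013  0.0038 -1.    ] F [2.71 4.16 0.14] w 86.7 gf 0.0 j7 -1.0
-32 [353.5 226.6]
32 [282.1 226.5]
100 [222.6 212.5]
165 [164.6 210.5]
```

View pics/w1.png

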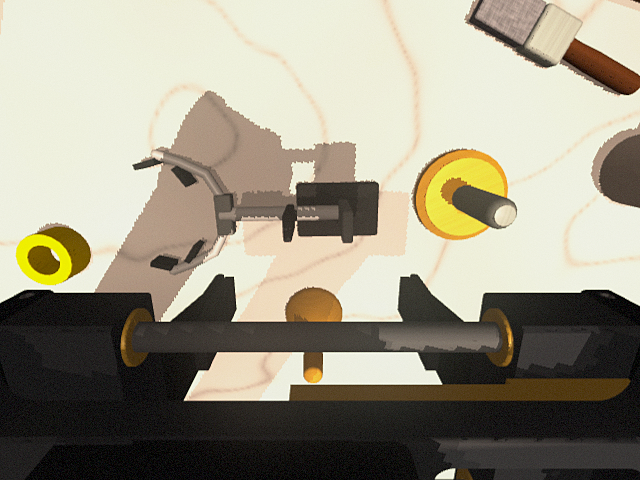

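The wrist view shows the trigger plate at (288,223) and the rear plate at (347,223). My prediction was 282 and 353 for the outer faces, row 226, so the reacher's pose is confirmed.

```bash
python3 -c "
from h import *
plan([(.4658,-.1834,.11,-75.1,2),(.4658,-.1834,.041,-75.1,3)],-1)"
```

```text
-0.22 0.35 5.11 -0.002 -0.001 0.005 -1; -0.21 0.35 5.11 -0.002 -0.001 0.005 -1; 
0.00 -0.00 2.30 0.000 0.000 -0.000 -1; 0.00 0.00 2.30 0.000 0.000 -0.000 -1; 0.00 0.00 2.30 0.000 0.000 -0.000 -1;
```

>>> jog_arm(
  rows="0 0 5 0 0 0 -1; 0 0 3 0 0 0 -1; 0 0 0 0 0 0 -1; 0 0 0 0 0 0 -1",
)

```text
time: 1.9
position: [0.4658, -0.1848, 0.1337]
tool_rot: [3.114, 0.411, 0.002]
ft_force: [0.3, 0.5, 0.8]
grip_width: 0.996
grip_force: 0.0
```

```bash
python3 -c "
from h import *
st();plan([(.4658,-.1834,.041,-75.1,3)],-1)"
```

```text
t 1.9 p [ 0.4658 -0.1848  0.1337] yawy -74.95 z [ 1.4e-03 -6.0e-04 -1.0e+00] F [0.28 0.48 0.78] w 86.7 gf 0.0 j7 -1.01
0.01 -0.05 3.09 0.000 -0.000 0.001 -1; 0.01 -0.05 3.09 0.000 -0.000 0.001 -1; 0.01 -0.05 3.09 0.000 -0.000 0.001 -1;
```

>>> jog_arm(
  rows="0 0 3.1 0 0 0 -1; 0 -0.1 3.1 0 0 0.002 -1; 0 0 2 0 0 0 -1; 0 0 1.1 0 0 0 -1; 0 0 0 0 0 0 -1",
)

```text
time: 2.52
position: [0.4653, -0.1837, 0.0401]
tool_rot: [3.115, 0.408, 0.001]
ft_force: [0.2, 0.3, 0.6]
grip_width: 1.002
grip_force: 0.0
```

>>> jog_arm(
  rows="0 0 0 0 0 0 1; 0 0 0 0 0 0 1; 0 0 0 0 0 0 1; 0 0 0 0 0 0 1; 0 0 0 0 0 0 1",
  force=8,
)

```text
time: 3.15
position: [0.4652, -0.1837, 0.0401]
tool_rot: [3.114, 0.408, 0.001]
ft_force: [-0.8, -1.3, 4.4]
grip_width: 0.738
grip_force: 8.0
```

```bash
python3 -c "
from h import *
st()"
```

```text
t 3.15 p [ 0.4652 -0.1837  0.0401] yawy -75.06 z [ 7.e-04 -6.e-04 -1.e+00] F [-0.84 -1.33  4.37] w 64.2 gf 8.0 j7 -1.06
```

```bash
python3 -c "
from h import *
plan([(.4655,-.180,.09,-75.1,3),(.472,-.105,.065,-97.3,7)],1)"
```

```text
0.04 -0.12 -1.66 0.000 -0.000 0.000 1; 0.04 -0.12 -1.66 0.000 -0.000 0.000 1; 0.04 -0.12 -1.66 0.000 -0.000 0.000 1; 
0.37 -1.01 0.36 0.000 -0.000 0.055 1; 0.31 -1.03 0.36 0.000 -0.000 0.055 1; 0.25 -1.05 0.36 0.000 -0.000 0.055 1; 0.19 -1.06 0.36 0.000 -0.000 0.055 1; 0.13 -1.07 0.36 0.000 -0.000 0.055 1; 0.07 -1.07 0.36 0.000 -0.000 0.055 1; 0.02 -1.08 0.36 0.000 -0.000 0.055 1;
```

>>> jog_arm(
  rows="0 -0.1 -1.0 0 0 0 1; 0 -0.1 -2.0 0 0 0 1; 0 -0.1 -1.6 0 0 0 1; 0 0 -0.4 0 0 0 1; 0 0 0 0 0 0 1",
)

```text
time: 3.78
position: [0.464, -0.1806, 0.0895]
tool_rot: [3.115, 0.408, -0.0]
ft_force: [-0.3, -0.6, -2.8]
grip_width: 0.737
grip_force: 8.0
```

>>> jog_arm(
  rows="0.4 -1.0 0.2 0 0 0.055 1; 0.3 -1.0 0.4 0 0 0.055 1; 0.3 -1.1 0.4 0 0 0.055 1; 0.2 -1.1 0.4 0 0 0.055 1; 0.1 -1.1 0.4 0 0 0.055 1",
)

```text
time: 4.4
position: [0.4684, -0.1254, 0.0705]
tool_rot: [-3.141, 0.025, 0.003]
ft_force: [0.6, -0.1, -3.1]
grip_width: 0.734
grip_force: 8.0
```

>>> jog_arm(
  rows="0.1 -1.1 0.4 0 0 0.055 1; 0 -1.1 0.3 0 0 0.055 1; 0 0 0 0 0 0 1; 0 0 0 0 0 0 1",
)

```text
time: 4.9
position: [0.4707, -0.1045, 0.0642]
tool_rot: [3.135, -0.194, -0.001]
ft_force: [-0.5, 0.1, -1.9]
grip_width: 0.733
grip_force: 8.0
```

```bash
python3 - <<'E'
from h import *
import pickle
st()
d=imaging.get_image("top");pickle.dump(d,open("t2.pkl","wb"))
e=imaging.get_image("scene");pickle.dump(e,open("s2.pkl","wb"))
a=cv2.resize(d["img"][190:330,130:370],None,fx=2.5,fy=2.5,interpolation=cv2.INTER_CUBIC)
b=cv2.resize(e["img"][170:400,300:540],None,fx=2.5,fy=2.5,interpolation=cv2.INTER_CUBIC)[:, :600]
a=cv2.resize(a,(800,467))
cv2.imwrite("pics/t2.png",a)
E
```

```text
t 4.9 p [ 0.4707 -0.1045  0.0642] yawy -97.08 z [-7.e-04 -2.e-04 -1.e+00] F [-0.54  0.1  -1.89] w 63.8 gf 8.0 j7 -1.59
```

View pics/t2.png

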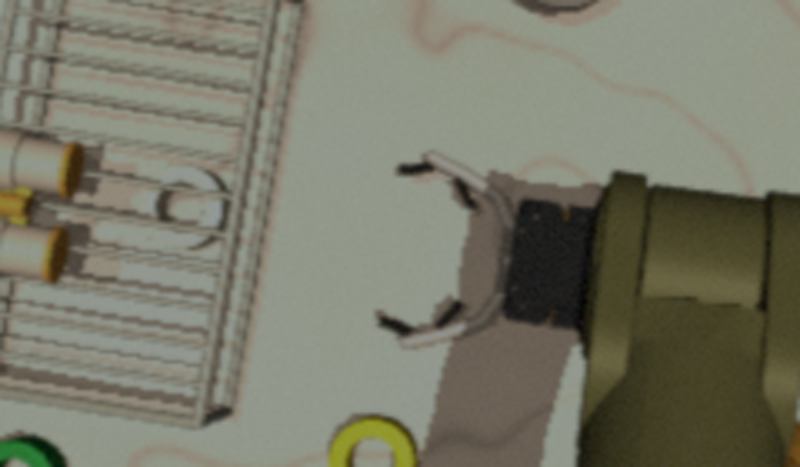

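```bash
python3 - <<'E'
from h import *
import pickle
c=cam(pickle.load(open("t2.pkl","rb")))
P=lambda u,v,z:pix2z(c,130+u*.3,190+v*.3,z)[:2]
col=P(187,208,.034);print("collar",col)
for a,b in(((430,153),(402,345)),((398,170),(378,320)),((463,190),(447,310))):
    A=P(*a,.043);B=P(*b,.043);m=(A+B)/2;v=B-A;h=np.array([v[1],-v[0]]);h/=np.linalg.norm(h)
    g=np.array([.4707,-.1045]);w=m-g
    print(A,B,"sep",np.linalg.norm(v),"head",np.degrees(np.arctan2(h[1],h[0])),"dir from grip",np.degrees(np.arctan2(w[1],w[0])),np.linalg.norm(w))
E
```

```text
collar [0.51299716 0.22312426]
[0.55450237 0.05393885] [0.42137834 0.0695175 ] sep 0.13403246892139684 head 83.32540177534388 dir from grip 84.0787393339248 0.16711982218698582
[0.54218748 0.07578088] [0.438208  0.0865403] sep 0.1045346733754233 head 84.09226508480124 dir from grip 84.00487600898265 0.18668158822240782
[0.52926545 0.0303632 ] [0.44606071 0.03919413] sep 0.08367206578003011 head 83.94159530268486 dir from grip 83.05601119415132 0.14030784854806205
```

```bash
python3 -c "
from h import *
plan([(.4752,-.1037,.052,-97,1),(.4934,.0512,.052,-97,9),(.4934,.0512,.0435,-97,1)],1)"
```

```text
0.41 -0.15 1.25 0.000 0.000 -0.002 1; 
-0.01 -1.73 0.00 -0.000 0.000 -0.000 1; -0.01 -1.73 0.00 -0.000 0.000 -0.000 1; -0.01 -1.73 0.00 -0.000 0.000 -0.000 1; -0.01 -1.73 0.00 -0.000 0.000 -0.000 1; -0.01 -1.73 0.00 -0.000 0.000 -0.000 1; -0.01 -1.73 0.00 -0.000 0.000 -0.000 1; -0.01 -1.73 0.00 -0.000 0.000 -0.000 1; -0.01 -1.73 0.00 -0.000 0.000 -0.000 1; -0.01 -1.73 0.00 -0.000 0.000 -0.000 1; 
0.00 0.00 0.85 -0.000 0.000 -0.000 1;
```

>>> jog_arm(
  rows="0.4 -0.2 1.2 0 0 0 1; 0 -1.0 0 0 0 0 1; 0 -1.7 0 0 0 0 1; 0 -1.7 0 0 0 0 1; 0 -1.7 0 0 0 0 1",
)

```text
time: 5.62
position: [0.4831, -0.04, 0.0528]
tool_rot: [-3.136, 0.193, -0.001]
ft_force: [0.0, 0.4, -2.0]
grip_width: 0.737
grip_force: 8.0
```

>>> jog_arm(
  rows="0 -1.7 0 0 0 0 1; 0 -1.7 0 0 0 0 1; 0 -1.7 0 0 0 0 1; 0 -1.7 0 0 0 0 1; 0 -1.0 0 0 0 0 1",
)

```text
time: 6.25
position: [0.4925, 0.0377, 0.0528]
tool_rot: [-3.135, 0.191, -0.001]
ft_force: [-0.2, 0.2, -2.8]
grip_width: 0.736
grip_force: 8.0
```

>>> jog_arm(
  rows="0 -1.0 0 0 0 0 1; 0 -0.6 0 0 0 0 1; 0 0 0 0 0 0 1; 0 0 0 0 0 0 1",
)

```text
time: 6.75
position: [0.4943, 0.0507, 0.0524]
tool_rot: [3.135, -0.196, -0.0]
ft_force: [0.4, -0.1, -2.7]
grip_width: 0.737
grip_force: 8.0
```

```bash
python3 - <<'E'
from h import *
import pickle
st()
d=imaging.get_image("top");pickle.dump(d,open("t3.pkl","wb"))
e=imaging.get_image("scene");pickle.dump(e,open("s3.pkl","wb"))
a=cv2.resize(d["img"][205:305,130:260],(520,400),interpolation=cv2.INTER_CUBIC)
b=cv2.resize(e["img"][270:420,380:480],(267,400),interpolation=cv2.INTER_CUBIC)
cv2.imwrite("pics/t3.png",np.hstack([a,b]))
E
```

```text
t 6.75 p [0.4943 0.0507 0.0524] yawy -97.16 z [-3.e-04 -4.e-04 -1.e+00] F [ 0.38 -0.08 -2.67] w 64.2 gf 8.0 j7 -1.95
```

View pics/t3.png

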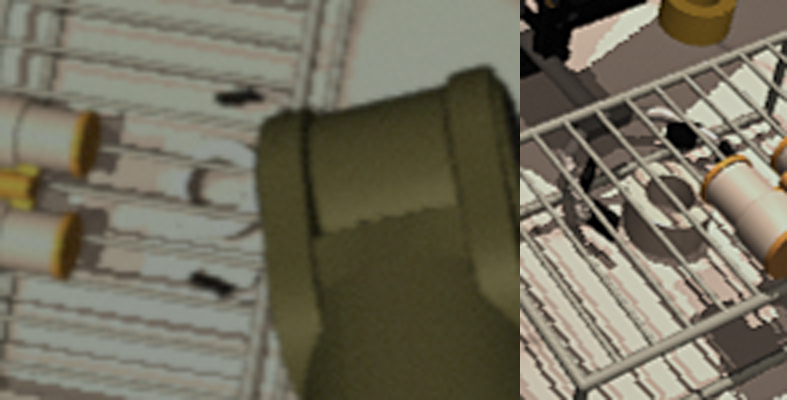

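```bash
python3 - <<'E'
from h import *
import pickle
c=cam(pickle.load(open("t3.pkl","rb")))
P=lambda u,v,z:pix2z(c,130+u*.25,205+v*.25,z)[:2]
print(P(204,188,.042),P(180,182,.034),P(228,190,.034)); 
d=np.array([.1167,.9932]);g=np.array([.4943,.0507]);print(g+d*.197,g+d*.165)
e=cam(pickle.load(open("s3.pkl","rb")))
print([ (w2p(e,[.5135,.2225,z])-[380,270])*2.667 for z in(0,.034)])
E
```

```text
[0.51338506 0.23271189] [0.51686491 0.24900486] [0.51280928 0.2210303 ]
[0.5172899 0.2463604] [0.5135555 0.214578 ]
[array([136.89779286, 217.5909375 ]), array([144.29543109, 185.94184462])]
```

The jaws flank the white collar in both views: pads at (240,97) and (212,283), ring at about (228,190). Next I lower and squeeze gently.

>>> jog_arm(
  rows="0 0 0.5 0 0 0 1; 0 0 0.4 0 0 0 1; 0 0 0 0 0 0 1; 0 0 0 0 0 0 1",
)

```text
time: 7.35
position: [0.4944, 0.0514, 0.0435]
tool_rot: [3.136, -0.195, -0.0]
ft_force: [-0.5, -0.2, -2.5]
grip_width: 0.737
grip_force: 8.0
```

>>> jog_arm(
  rows="0 0 0 0 0 0 1; 0 0 0 0 0 0 1; 0 0 0 0 0 0 1; 0 0 0 0 0 0 1",
  force=11,
)

```text
time: 7.85
position: [0.4944, 0.0513, 0.0436]
tool_rot: [3.135, -0.195, 0.0]
ft_force: [-0.4, -0.5, -3.3]
grip_width: 0.624
grip_force: 11.0
```

>>> jog_arm(
  rows="0 0 0 0 0 0 1; 0 0 0 0 0 0 1; 0 0 0 0 0 0 1; 0 0 0 0 0 0 1",
  force=16,
)

```text
time: 8.35
position: [0.4944, 0.0513, 0.0435]
tool_rot: [3.135, -0.195, -0.0]
ft_force: [0.4, -0.2, -1.6]
grip_width: 0.583
grip_force: 16.0
```

>>> jog_arm(
  rows="0 0 0 0 0 0 1; 0 0 0 0 0 0 1; 0 0 0 0 0 0 1; 0 0 0 0 0 0 1",
  force=27,
)

```text
time: 8.85
position: [0.4944, 0.0514, 0.0435]
tool_rot: [3.136, -0.195, -0.0]
ft_force: [-0.0, 0.4, -2.9]
grip_width: 0.579
grip_force: 26.9
```

>>> jog_arm(
  rows="0 0 -0.4 0 0 0 1; 0 0 -0.7 0 0 0 1; 0 0 -0.8 0 0 0 1; 0 0 -0.3 0 0 0 1; 0 0 0 0 0 0 1",
)

```text
time: 9.48
position: [0.4947, 0.0513, 0.0659]
tool_rot: [3.135, -0.195, 0.001]
ft_force: [0.2, -0.4, -3.4]
grip_width: 0.541
grip_force: 26.9
```

```bash
python3 - <<'E'
from h import *
import pickle
st()
d=imaging.get_image("top");pickle.dump(d,open("t4.pkl","wb"))
e=imaging.get_image("scene");pickle.dump(e,open("s4.pkl","wb"))
a=cv2.resize(d["img"][205:305,130:220],(360,400),interpolation=cv2.INTER_CUBIC)
b=cv2.resize(e["img"][290:390,380:480],(400,400),interpolation=cv2.INTER_CUBIC)
cv2.imwrite("pics/t4.png",np.hstack([a,b]))
E
```

```text
t 9.475 p [0.4947 0.0513 0.0659] yawy -97.12 z [ 8.e-04 -3.e-04 -1.e+00] F [ 0.24 -0.41 -3.43] w 47.0 gf 26.9 j7 -1.94
```

View pics/t4.png

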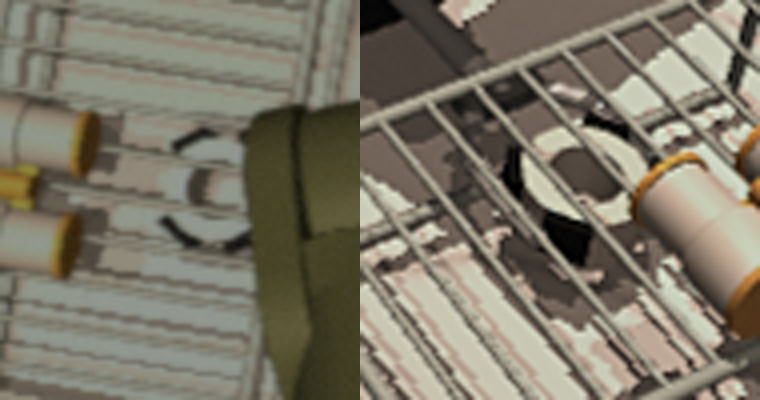

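The collar is clamped by four pads at about (205,190), and the scene view shows it lifted flat under the wires. I'll draw it out now.

>>> jog_arm(
  rows="0 0.4 0 0 0 0 1; 0 0.8 0 0 0 0 1; 0 1.2 0 0 0 0 1; 0 1.5 0 0 0 0 1; 0 1.6 0 0 0 0 1",
  force=30,
)

```text
time: 10.2
position: [0.4874, -0.0048, 0.0655]
tool_rot: [3.135, -0.196, -0.0]
ft_force: [-0.0, -0.4, -4.2]
grip_width: 0.539
grip_force: 29.9
```

>>> jog_arm(
  rows="0 1.6 0 0 0 0 1; 0 1.6 0 0 0 0 1; 0 1.6 0 0 0 0 1; 0 1.6 0 0 0 0 1; 0 1.6 0 0 0 0 1",
)

```text
time: 10.82
position: [0.4776, -0.0837, 0.0655]
tool_rot: [3.135, -0.195, 0.0]
ft_force: [0.8, 0.2, -3.4]
grip_width: 0.543
grip_force: 29.9
```

>>> jog_arm(
  rows="0 1.6 0 0 0 0 1; 0 1.6 0 0 0 0 1; 0 1.2 0 0 0 0 1; 0 0.6 0 0 0 0 1; 0 0 0 0 0 0 1",
)

```text
time: 11.45
position: [0.4715, -0.1325, 0.0655]
tool_rot: [-3.135, 0.196, -0.0]
ft_force: [-0.8, 0.1, -3.3]
grip_width: 0.54
grip_force: 29.9
```

```bash
python3 - <<'E'
from h import *
import pickle
st()
d=imaging.get_image("top");pickle.dump(d,open("t5.pkl","wb"))
e=imaging.get_image("scene");pickle.dump(e,open("s5.pkl","wb"))
w=imaging.get_image("wrist");pickle.dump(w,open("w5.pkl","wb"))
a=cv2.resize(d["img"][205:305,220:320],(400,400),interpolation=cv2.INTER_CUBIC)
b=cv2.resize(e["img"][200:320,330:450],(400,400),interpolation=cv2.INTER_CUBIC)
cv2.imwrite("pics/t5.png",np.hstack([a,b]))
E
```

```text
t 11.45 p [ 0.4715 -0.1325  0.0655] yawy -97.15 z [ 0.e+00  1.e-04 -1.e+00] F [-0.81  0.1  -3.3 ] w 47.0 gf 29.9 j7 -1.53
```

View pics/t5.png

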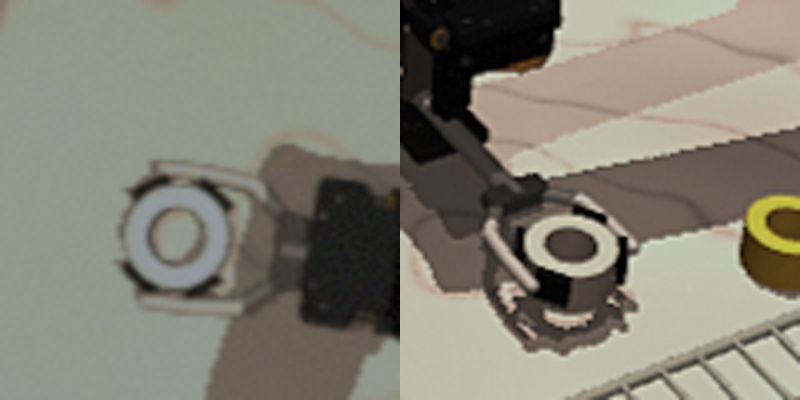

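```bash
cat >> h.py <<'E'
def ray(c,u,v):
    f,cx,cy,o,M=c; r=M@np.array([(u-cx)/f,(v-cy)/f,1]); return o,r/np.linalg.norm(r)
def tri(c1,p1,c2,p2):
    o1,r1=ray(c1,*p1);o2,r2=ray(c2,*p2)
    t=np.linalg.lstsq(np.column_stack([r1,-r2]),o2-o1,rcond=None)[0]; a=o1+t[0]*r1;b=o2+t[1]*r2
    return (a+b)/2,np.linalg.norm(a-b)
E
python3 - <<'E'
from h import *
import pickle
a=pickle.load(open("t5.pkl","rb"));b=pickle.load(open("s5.pkl","rb"))
for im,(x0,y0,x1,y1) in((a["img"],(245,245,283,283)),(b["img"],(365,262,402,283))):
    g=im[y0:y1,x0:x1].min(2); print(cv2.mean(g)[0]); 
    ret,m=cv2.threshold(g,0,255,cv2.THRESH_OTSU)
    cs,h=cv2.findContours(m,cv2.RETR_CCOMP,cv2.CHAIN_APPROX_NONE)
    for k,q in enumerate(cs):
        if len(q)>15: print(ret,h[0][k],len(q),[np.round(t,1) for t in cv2.fitEllipse(q)],(x0,y0))
p,e=tri(cam(a),(264.25,264),cam(b),(381.6,272.9));print("collar top centre",p,e)
g=np.array([.4715,-.1325]);w=p[:2]-g;print(np.linalg.norm(w),np.degrees(np.arctan2(w[1],w[0])))
print("with z=.056",pix2z(cam(a),264.25,264,.056))
# stem via triangulation: top (431.9,253); scene at start
s=pickle.load(open("scene.pkl","rb"));im=s["img"][175:225,255:305];cv2.imwrite("pics/stem.png",cv2.resize(im,None,fx=8,fy=8,interpolation=cv2.INTER_CUBIC))
cs=cam(s)
for P in((.5206,-.331,.1),(.5206,-.3295,.1),(.5206,-.33,.018)):print(w2p(cs,P),w2p(cam(a),P))
E
```

```text
116.9196675900277
103.0 [-1 -1  1 -1] 300 [array([17.6, 18.3]), array([38.9, 40.1]), np.float64(61.3)] (245, 245)
103.0 [ 5  3 -1  0] 35 [array([21. , 20.4]), array([ 9.2, 13.3]), np.float64(38.9)] (245, 245)
103.0 [ 7  5 -1  0] 34 [array([15.9, 17.7]), array([ 9.1, 13.3]), np.float64(21.8)] (245, 245)
102.28056628056628
107.0 [ 2  0 -1 -1] 16 [array([34.6, 17.4]), array([3.4, 7.1]), np.float64(5.5)] (365, 262)
107.0 [-1  1  3 -1] 97 [array([17.6, 10.4]), array([18.9, 30.6]), np.float64(88.1)] (365, 262)
107.0 [-1 -1 -1  2] 42 [array([15.8, 11.2]), array([11.9, 17.2]), np.float64(99.4)] (365, 262)
collar top centre [0.4889948  0.03975115 0.05201282] 0.0017363838111486688
0.17313730666572757 84.20060404184922
with z=.056 [0.48958792 0.0387857  0.056     ]
[278.54410486 182.36172691] [431.42693177 253.11279939]
[278.84225755 182.6143735 ] [430.74559308 253.09815144]
[280.22216044 209.4322461 ] [421.40104627 254.47154507]
```

```bash
python3 -c "
from h import *
plan([(.4715,-.1325,.175,-97.15,5),(.3646,-.4049,.175,-156.2,12)],1)"
```

```text
-0.00 0.02 -2.19 -0.000 -0.000 0.000 1; -0.00 0.02 -2.19 -0.000 -0.000 0.000 1; -0.00 0.02 -2.19 -0.000 -0.000 0.000 1; -0.00 0.02 -2.19 -0.000 -0.000 0.000 1; -0.00 0.02 -2.19 -0.000 -0.000 0.000 1; 
-0.60 2.36 0.00 0.000 -0.000 0.086 1; -0.40 2.41 0.00 0.000 -0.000 0.086 1; -0.19 2.43 -0.00 0.000 -0.000 0.086 1; 0.02 2.44 -0.00 0.000 -0.000 0.086 1; 0.23 2.43 -0.00 0.000 -0.000 0.086 1; 0.44 2.40 -0.00 0.000 -0.000 0.086 1; 0.64 2.35 -0.00 0.000 -0.000 0.086 1; 0.84 2.29 -0.00 0.000 -0.000 0.086 1; 1.03 2.21 -0.00 0.000 -0.000 0.086 1; 1.22 2.11 -0.00 0.000 -0.000 0.086 1; 1.40 2.00 -0.00 0.000 -0.000 0.086 1; 1.56 1.87 -0.00 0.000 -0.000 0.086 1;
```

>>> jog_arm(
  rows="0 0 -1.2 0 0 0 1; 0 0 -2.4 0 0 0 1; 0 0 -3 0 0 0 1; 0 0 -3 0 0 0 1; 0 0 -1.4 0 0 0 1",
)

```text
time: 12.22
position: [0.4727, -0.1321, 0.1781]
tool_rot: [3.134, -0.194, 0.006]
ft_force: [0.1, 0.8, -3.2]
grip_width: 0.542
grip_force: 29.9
```

>>> jog_arm(
  rows="-0.3 1.2 0 0 0 0.043 1; -0.3 1.2 0 0 0 0.043 1; -0.4 2.4 0 0 0 0.086 1; -0.2 2.4 0 0 0 0.086 1; 0 2.4 0 0 0 0.086 1",
)

```text
time: 12.85
position: [0.4341, -0.2246, 0.1752]
tool_rot: [3.053, -0.74, -0.001]
ft_force: [-0.4, 0.2, -4.2]
grip_width: 0.542
grip_force: 29.9
```

>>> jog_arm(
  rows="0.2 2.4 0 0 0 0.086 1; 0.4 2.4 0 0 0 0.086 1; 0.6 2.4 0 0 0 0.086 1; 0.8 2.3 0 0 0 0.086 1; 1.0 2.2 0 0 0 0.086 1",
)

```text
time: 13.48
position: [0.3878, -0.3368, 0.1753]
tool_rot: [2.825, -1.374, -0.001]
ft_force: [-0.4, -0.4, -4.8]
grip_width: 0.541
grip_force: 29.9
```

```bash
python3 -c "
from h import *
st();plan([(.3646,-.4049,.175,-156.2,5)],1)"
```

```text
t 13.475 p [ 0.3878 -0.3368  0.1753] yawy -141.87 z [-5.e-04  1.e-04 -1.e+00] F [-0.39 -0.37 -4.83] w 47.1 gf 29.9 j7 -1.82
0.78 1.21 0.01 0.000 0.000 0.050 1; 0.84 1.16 0.01 0.000 0.000 0.050 1; 0.90 1.12 0.01 0.000 0.000 0.050 1; 0.96 1.07 0.01 0.000 0.000 0.050 1; 1.01 1.02 0.01 0.000 0.000 0.050 1;
```

>>> jog_arm(
  rows="1.2 2.0 0 0 0 0.086 1; 1.2 1.6 0 0 0 0.07 1; 1.0 1.2 0 0 0 0.05 1; 0.6 0.6 0 0 0 0.02 1; 0 0 0 0 0 0 1",
)

```text
time: 14.1
position: [0.366, -0.3986, 0.1755]
tool_rot: [-2.658, 1.675, 0.0]
ft_force: [0.3, 1.1, -4.2]
grip_width: 0.54
grip_force: 29.9
```

>>> jog_arm(
  rows="0 0 0 0 0 0 1; 0 0 0 0 0 0 1",
)

```text
time: 14.35
position: [0.3667, -0.3976, 0.1756]
tool_rot: [-2.659, 1.672, -0.0]
ft_force: [0.2, 0.1, -3.1]
grip_width: 0.542
grip_force: 29.9
```

```bash
python3 - <<'E'
from h import *
import pickle
st()
d=imaging.get_image("top");pickle.dump(d,open("t6.pkl","wb"))
e=imaging.get_image("scene");pickle.dump(e,open("s6.pkl","wb"))
w=imaging.get_image("wrist");pickle.dump(w,open("w6.pkl","wb"))
c=cam(d);cs=cam(e)
s=ctrl.get_state();h=np.radians(23.8+1.2);q=s["position"][:2]+.1725*np.array([np.cos(h),np.sin(h)]);print("pred collar",q,w2p(c,[*q,.165]),w2p(cs,[*q,.165]), "stem",w2p(cs,[.5207,-.331,.1]),w2p(c,[.5207,-.331,.1]))
a=cv2.resize(d["img"][205:305,390:490],(400,400),interpolation=cv2.INTER_CUBIC)
b=cv2.resize(e["img"][130:230,225:325],(400,400),interpolation=cv2.INTER_CUBIC)
cv2.imwrite("pics/t6.png",np.hstack([a,b]))
E
```

```text
t 14.35 p [ 0.3667 -0.3976  0.1756] yawy -154.32 z [ 2.e-04  1.e-04 -1.e+00] F [ 0.2   0.08 -3.1 ] w 47.2 gf 29.9 j7 -1.93
pred collar [ 0.52270557 -0.32508499] [437.39378996 250.76557058] [277.74099168 160.55920306] stem [278.50992034 182.37290929] [431.42718996 253.0672591 ]
```

View pics/t6.png

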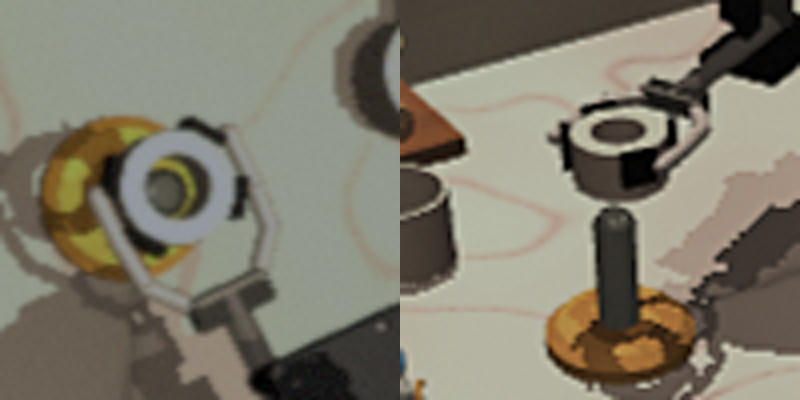

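```bash
python3 - <<'E'
from h import *
import pickle
a=cam(pickle.load(open("t6.pkl","rb")));b=cam(pickle.load(open("s6.pkl","rb")))
A=lambda u,v:(390+u/4,205+v/4); B=lambda u,v:(225+(u-400)/4,130+v/4)
pc,e1=tri(a,A(180,186.5),b,B(616.5,130));ps,e2=tri(a,(431.9,253),b,B(616,217));print("collar",pc,e1,"stem",ps,e2)
pc2=pix2z(a,*A(180,186.5),.166);print(pc2)
g=np.array([.3667,-.3976]);w=pc2[:2]-g;print(np.linalg.norm(w),np.degrees(np.arctan2(w[1],w[0])), 180-154.32)
# tilt: underside ring/ compare bore bottom via back edge not needed
# ring sizes check
f=a[0];print("outer px predicted",.06*f/(a[3][2]-.166), .028*f/(a[3][2]-.1)*4)
E
```

```text
collar [ 0.52109642 -0.32140903  0.16084447] 0.00013372329395360723 stem [ 0.52004579 -0.33297334  0.0935932 ] 0.0027683641991515986
[ 0.52078845 -0.31988626  0.166     ]
0.17257658332446474 26.76386509212944 25.680000000000007
outer px predicted 29.460361260206703 51.26532880396434
```

```bash
python3 -c "
from h import *
plan([(.3667,-.4101,.1756,-154.32,2),(.3667,-.4101,.152,-154.32,2)],1)"
```

```text
0.55 0.25 0.00 -0.000 -0.000 -0.000 1; 0.55 0.25 0.00 -0.000 -0.000 -0.000 1; 
-0.00 0.00 1.18 -0.000 -0.000 0.000 1; -0.00 0.00 1.18 -0.000 -0.000 0.000 1;
```

>>> jog_arm(
  rows="0.5 0.2 0 0 0 0 1; 0.6 0.3 0 0 0 0 1; 0 0 1.0 0 0 0 1; 0 0 1.4 0 0 0 1; 0 0 0 0 0 0 1",
)

```text
time: 15.12
position: [0.3653, -0.4091, 0.1493]
tool_rot: [-2.658, 1.673, 0.007]
ft_force: [-0.3, -0.3, -3.8]
grip_width: 0.543
grip_force: 29.9
```

>>> jog_arm(
  rows="0 0 0 0 0 0 1; 0 0 0 0 0 0 1",
)

```text
time: 15.38
position: [0.3667, -0.4106, 0.152]
tool_rot: [2.658, -1.674, 0.001]
ft_force: [-0.2, 0.2, -3.2]
grip_width: 0.544
grip_force: 29.9
```

```bash
cat > ring.py <<'E'
from h import *
import pickle
from scipy.optimize import minimize
def ringfit(d,z,p0,rad=.03,r_in=.017):
    """ring centre in world at height z: maximise radial brightness contrast on projected circles"""
    c=cam(d);g=cv2.GaussianBlur(d["img"],(0,0),.6).astype(np.float32); ch=g[:,:,0]*2-g[:,:,2]  # blue-weighted
    th=np.linspace(0,2*np.pi,120,endpoint=False)
    def samp(p,r):
        P=np.array([w2p(c,[p[0]+r*np.cos(t),p[1]+r*np.sin(t),z]) for t in th],np.float32)
        return cv2.remap(ch,P[:,:1].copy(),P[:,1:].copy(),cv2.INTER_LINEAR).ravel()
    def cost(p): return -(2*samp(p,(rad+r_in)/2).mean()+samp(p,rad-.003).mean()+samp(p,r_in+.003).mean()-2*samp(p,rad+.003).clip(0,200).mean()-2*samp(p,r_in-.003).mean())
    best=min((cost((p0[0]+i*.002,p0[1]+j*.002)),i,j) for i in range(-5,6) for j in range(-5,6))
    r=minimize(cost,[p0[0]+best[1]*.002,p0[1]+best[2]*.002],method="Nelder-Mead",options=dict(initial_simplex=None,xatol=1e-4))
    return r.x,r.fun
E
python3 - <<'E'
from ring import *
d6=pickle.load(open("t6.pkl","rb"));print("t6",ringfit(d6,.166,(.5208,-.3199)),"expected ~.5208,-.3199")
st()
d=imaging.get_image("top");pickle.dump(d,open("t7.pkl","wb"))
e=imaging.get_image("scene");pickle.dump(e,open("s7.pkl","wb"))
s=ctrl.get_state();z=s["position"][2]-.0435+.034
p,f=ringfit(d,z,(.5209,-.332));print("t7",z,p,f)
q,f=ringfit(e,z-.005,(.5209,-.332));print("s7",q,f)
a=cam(d);print(w2p(a,[*p,z]))
x,y=np.round(w2p(a,[*p,z])).astype(int);print(d["img"][y-9:y+10,x-11:x+9].min(2)); 
E
```

```text
t6 (array([ 0.52141982, -0.31763773]), np.float64(-487.12225341796875)) expected ~.5208,-.3199
t 15.375 p [ 0.3667 -0.4106  0.152 ] yawy -154.4 z [ 6.e-04 -7.e-04 -1.e+00] F [-0.17  0.23 -3.2 ] w 47.3 gf 29.9 j7 -1.92
t7 0.14255380015139468 [ 0.52163206 -0.33073637] -453.0025634765625
s7 [ 0.52088559 -0.33536809] -298.64239501953125
[436.95225392 251.81469432]
[[ 97 133 145 148 148 147 148 147 143 141 138 136 136 141 145 144 145 147
  148 146]
 [127 143 146 148 147 147 146 141 123 104  86  80  85 105 123 135 144 146
  147 147]
 [140 146 148 148 148 147 128  91  64  53  47  42  39  48  57  88 122 139
  146 146]
 [145 146 147 145 143 128  84  56  53  56  54  48  36  37  36  44  73 118
  142 145]
 [146 147 146 144 131  91  61  53  54  57  56  54  47  37  36  37  47  81
  125 143]
 [147 148 146 144 119  84  78  69  57  55  57  57  49  39  38  34  36  48
   89 132]
 [148 147 146 144 122 114 115 103  81  60  56  58  54  45  38  31  33  35
   57 117]
 [148 148 147 145 132 130 127 123 107  76  58  57  55  47  38  37  33  37
   46  96]
 [148 147 146 142 136 135 132 129 121  98  68  55  57  49
[... 178 characters left out ...]
  33  34
   44 101]
 [146 146 147 146 141 143 139 133 127  99  57  56  61  52  43  37  33  36
   53 111]
 [147 147 146 146 143 141 137 129 113  81  52  56  57  52  43  37  35  39
   63 125]
 [146 147 147 147 146 138 128 112  83  54  53  56  60  46  38  37  40  52
   97 135]
 [147 147 147 149 145 124  94  74  54  43  52  54  57  45  36  38  49  87
  128 145]
 [140 145 147 145 146 137 110  73  44  35  50  54  51  40  43  56  89 126
  143 145]
 [133 145 146 147 146 147 141 123  95  74  64  63  63  63  82 107 132 144
  148 147]
 [102 135 146 147 146 146 146 144 143 133 115 105 108 117 136 143 144 147
  147 147]
 [ 62 114 141 145 147 147 146 146 147 145 144 144 142 145 146 146 147 147
  147 147]]
```

```bash
python3 - <<'E'
from ring import *
d=pickle.load(open("top.pkl","rb"));print(d["img"][244:263,420:442].min(2))
a=cam(d)
d=pickle.load(open("scene.pkl","rb"));print(d["img"][174:222,268:292].min(2)[::2])
E
```

```text
[[ 62  64  62  61  66  61  61  64  63  60  60  64  62  64  63  59  49  39
   60 101 121 121]
 [ 63  65  62  60  61  60  61  62  65  64  63  62  59  62  60  59  61  45
   45  68 106 122]
 [ 63  64  61  61  63  60  60  56  58  58  56  58  61  62  61  62  62  57
   48  50  96 122]
 [ 56  55  58  57  59  57  53  46  46  48  46  48  54  52  55  61  61  59
   51  46  78 115]
 [ 33  35  32  42  39  33  38  39  47  58  67  73  72  63  54  55  61  63
   51  45  71 115]
 [ 31  22  33  26  30  32  34  47  66  86  99 104 105  96  76  56  56  61
   56  49  55 104]
 [ 30  24  26  30  29  33  44  56  92 114 123 123 121 114 101  76  58  61
   62  52  52  90]
 [ 29  28  28  27  29  39  48  72 109 126 129 128 126 121 117  93  63  57
   65  52  47  78]
 [ 27  29  30  29  25  40  56  89 121 134 133 133 130 124 119 104  73  61
   59  53  49  79]
 [ 26  32  24  26  19  37  56  93 124 136 138 134 131 127 120 101  70  63
   63  56  51  75]
 [ 29  32  31  24  29  38  54  85 122 136 137 136 132 127 120  99  68  59
   60  55  49  64]
 [ 32  29  25  27  27  35  47  58  99 128 134 135 131 125 110  85  63  58
   
[... 2392 characters left out ...]
66  66  66  66  68  55  23  39  41  42  41  42  41  36  33  32  53
   69  65  66  64  65  64]
 [ 66  65  65  65  66  68  58  38  38  42  42  42  41  41  38  33  27  42
   64  66  65  65  66  66]
 [ 68  66  68  68  66  68  69  58  33  32  36  36  35  34  32  29  29  26
   48  69  66  66  66  66]
 [ 65  65  66  65  66  65  67  67  57  38  34  26  28  29  26  34  39  55
   70  66  66  67  67  66]
 [ 59  64  67  67  68  67  65  64  66  66  67  69  69  70  71  69  68  68
   68  68  65  63  45  39]
 [ 52  52  53  44  33  49  61  62  64  65  65  64  64  64  62  60  58  55
   50  51  51  51  52  53]
 [ 54  57  56  56  55  56  55  55  54  55  55  55  56  56  56  56  55  56
   56  57  55  52  50  42]]
```

```bash
python3 - <<'E'
from ring import *
a=pickle.load(open("t7.pkl","rb"));b=pickle.load(open("s7.pkl","rb"));ca=cam(a);cb=cam(b)
print("stem z.1",pix2z(ca,431.1,252.7,.1),"tri",tri(ca,(431.1,252.7),cb,(278.2,183.3)))
for z in(.1425,.140,.138):print("collar",z,ringfit(a,z,(.521,-.331)),pix2z(ca,436.7,251.9,z), ringfit(b,z,(.521,-.331)))
q,f=ringfit(b,.1375,(.521,-.331));pb=w2p(cb,[*q,.1375]);print("scene ring px",pb,"tri",tri(ca,(436.8,251.85),cb,pb))
x,y=np.round(pb).astype(int);print(b["img"][y-9:y+10,x-15:x+16].min(2))
E
```

```text
stem z.1 [ 0.52149094 -0.33027514  0.1       ] tri (array([ 0.52166233, -0.3309919 ,  0.09758874]), np.float64(0.00014574284231444012))
collar 0.1425 (array([ 0.52166665, -0.33082628]), np.float64(-453.01251220703125)) [ 0.52144407 -0.33022165  0.1425    ] (array([ 0.52508663, -0.3275322 ]), np.float64(-298.17156982421875))
collar 0.14 (array([ 0.52178875, -0.33152349]), np.float64(-454.2047119140625)) [ 0.52156575 -0.33094956  0.14      ] (array([ 0.5229865 , -0.33162887]), np.float64(-298.4124450683594))
collar 0.138 (array([ 0.5219544 , -0.33210039]), np.float64(-455.0543518066406)) [ 0.52166309 -0.3315319   0.138     ] (array([ 0.52125876, -0.33463241]), np.float64(-298.6011657714844))
scene ring px [276.86272897 168.55628964] tri (array([ 0.52217759, -0.33163747,  0.13962979]), np.float64(0.0011912443583718866))
[[162 162 164 163 163 164 164 167 165 165 163 155 155 158 170 166 145 120
  103  92  87  70  30  18  19  20  29  43  59  68  76]
 [162 162 163 164 164 165 170 169 143 131 145 125  83  41  65  73  64  52
   40  38  40  37  26  16  20  20  21  19  17  23  37]
 [163 164 163
[... 1480 characters left out ...]
  158 156 122  65  51  20  21  32  34  53 122 160 135]
 [159  92   0  12  36  40  37  51 102 134 141 150 150 153 155 138  91  67
   43   0   0   0   0   0  11  35  74 132 155 130  99]
 [155  88   0  14  37  47  47  45  40  39  40  40  61  77  81  55   0   1
    0   4   0   0   0   0  31  83 133 148 125  92  55]
 [160  99   0   6  32  47  46  48  50  50  50  49  50  50  52  35   0   2
    3   4   5   4   0  13  91 148 148 119  83  46  75]
 [177 131   0   0  29  46  48  50  51  52  54  55  54  53  58  42   0   2
    4   4   4   3   1  43 111 142 121  76  41  74 140]
 [172 131  36  45  43  42  48  49  51  51  53  53  54  55  60  42   0   4
    6   6   4   4   1  21  57  74  59  47  82 140 166]]
```

Collar and stem agree to within 1 mm in both cameras. Lowering it now, watching the force.

>>> jog_arm(
  rows="0 0 0.4 0 0 0 1; 0 0 0.5 0 0 0 1; 0 0 0.5 0 0 0 1; 0 0 0.5 0 0 0 1; 0 0 0 0 0 0 1",
)

```text
time: 16.1
position: [0.366, -0.4101, 0.1319]
tool_rot: [-2.658, 1.674, 0.002]
ft_force: [0.7, -0.1, -4.3]
grip_width: 0.541
grip_force: 29.9
```

>>> jog_arm(
  rows="0 0 0.8 0 0 0 1; 0 0 0.8 0 0 0 1; 0 0 0.8 0 0 0 1; 0 0 0.8 0 0 0 1; 0 0 0 0 0 0 1",
)

```text
time: 16.73
position: [0.3658, -0.4099, 0.0995]
tool_rot: [-2.658, 1.674, 0.003]
ft_force: [-0.0, -0.2, -2.7]
grip_width: 0.539
grip_force: 29.9
```

```bash
python3 - <<'E'
from ring import *
st();a=imaging.get_image("top");b=imaging.get_image("scene");ca=cam(a);cb=cam(b)
s=ctrl.get_state();z=s["position"][2]-.0435+.034
p,f=ringfit(a,z,(.5215,-.331));q,f2=ringfit(b,z-.0025,(.5215,-.331));print(z,p,f,q,f2)
print(tri(ca,w2p(ca,[*p,z]),cb,w2p(cb,[*q,z-.0025])))
E
```

```text
t 16.725 p [ 0.3658 -0.4099  0.0995] yawy -154.41 z [-0.0013  0.0013 -1.    ] F [-0.01 -0.17 -2.66] w 46.9 gf 29.9 j7 -1.92
0.09105344031690098 [ 0.52091261 -0.33012072] -480.5046081542969 [ 0.52257036 -0.33085681] -275.2930603027344
(array([ 0.52157247, -0.33140591,  0.08781233]), np.float64(0.0012638776819377721))
```

>>> jog_arm(
  rows="0 0 0.8 0 0 0 1; 0 0 0.9 0 0 0 1; 0 0 0.8 0 0 0 1; 0 0 0.6 0 0 0 1; 0 0 0 0 0 0 1",
)

```text
time: 17.45
position: [0.366, -0.41, 0.0688]
tool_rot: [-2.658, 1.674, 0.002]
ft_force: [-0.0, 0.2, -2.8]
grip_width: 0.541
grip_force: 29.9
```

>>> jog_arm(
  rows="0 0 0.2 0 0 0 1; 0 0 0.2 0 0 0 1; 0 0 0 0 0 0 1; 0 0 0 0 0 0 1",
)

```text
time: 17.95
position: [0.3665, -0.4105, 0.0657]
tool_rot: [2.658, -1.674, 0.0]
ft_force: [0.3, -0.9, -3.8]
grip_width: 0.541
grip_force: 29.9
```

Expected contact is at TCP z of about 0.0615. I'll go down in 1–2 mm steps.

>>> jog_arm(
  rows="0 0 0.15 0 0 0 1; 0 0 0.1 0 0 0 1; 0 0 0 0 0 0 1; 0 0 0 0 0 0 1",
)

```text
time: 18.45
position: [0.3665, -0.4109, 0.0636]
tool_rot: [2.658, -1.675, 0.002]
ft_force: [-2.3, -0.7, 1.8]
grip_width: 0.543
grip_force: 29.9
```

>>> jog_arm(
  rows="0 0 0.1 0 0 0 1; 0 0 0 0 0 0 1; 0 0 0 0 0 0 1",
)

```text
time: 18.82
position: [0.3666, -0.4111, 0.0627]
tool_rot: [2.657, -1.675, 0.002]
ft_force: [-2.3, -0.3, 6.4]
grip_width: 0.542
grip_force: 30.0
```

>>> jog_arm(
  rows="0 0 0.1 0 0 0 1; 0 0 0 0 0 0 1; 0 0 0 0 0 0 1",
)

```text
time: 19.2
position: [0.3666, -0.4113, 0.0619]
tool_rot: [2.657, -1.675, 0.003]
ft_force: [-3.4, -1.4, 5.9]
grip_width: 0.544
grip_force: 30.0
```

>>> jog_arm(
  rows="0 0 0 0 0 0 1; 0 0 0 0 0 0 1; 0 0 0 0 0 0 1",
  force=18,
)

```text
time: 19.58
position: [0.3664, -0.4103, 0.0608]
tool_rot: [-2.658, 1.674, 0.0]
ft_force: [-0.1, -1.0, -0.4]
grip_width: 0.545
grip_force: 17.9
```

>>> jog_arm(
  rows="0 0 0 0 0 0 1; 0 0 0 0 0 0 1; 0 0 0 0 0 0 1; 0 0 0 0 0 0 1",
  force=12,
)

```text
time: 20.08
position: [0.3663, -0.4102, 0.0609]
tool_rot: [-2.658, 1.674, 0.001]
ft_force: [-0.8, -0.8, -2.6]
grip_width: 0.587
grip_force: 12.0
```

>>> jog_arm(
  rows="0 0 0 0 0 0 1; 0 0 0 0 0 0 1; 0 0 0 0 0 0 1; 0 0 0 0 0 0 1",
  force=8,
)

```text
time: 20.58
position: [0.3664, -0.4104, 0.0611]
tool_rot: [2.658, -1.674, 0.0]
ft_force: [-0.2, -0.2, -2.7]
grip_width: 0.733
grip_force: 8.0
```

```bash
python3 - <<'E'
from ring import *
st();a=imaging.get_image("top");b=imaging.get_image("scene");ca=cam(a);cb=cam(b);pickle.dump((a,b),open("p8.pkl","wb"))
z=.052
p,f=ringfit(a,z,(.5215,-.331));q,f2=ringfit(b,z-.0025,(.5215,-.331));print(p,f,q,f2)
print(tri(ca,w2p(ca,[*p,z]),cb,w2p(cb,[*q,z-.0025])))
x,y=np.round(w2p(ca,[*p,z])).astype(int);print(a["img"][y-26:y+35:2,x-26:x+40:2].min(2).tolist())
E
```

```text
t 20.575 p [ 0.3664 -0.4104  0.0611] yawy -154.41 z [ 1.e-04 -2.e-04 -1.e+00] F [-0.21 -0.17 -2.73] w 63.8 gf 8.0 j7 -1.93
[ 0.52158919 -0.33140107] -457.0909423828125 [ 0.51990332 -0.33550146] -203.64886474609375
(array([ 0.52178737, -0.33149735,  0.05223847]), np.float64(0.0005162515774177111))
[[138, 139, 140, 141, 141, 139, 142, 141, 140, 142, 141, 142, 141, 141, 142, 142, 143, 142, 142, 141, 141, 142, 141, 142, 140, 141, 142, 141, 135, 131, 140, 142, 143], [138, 140, 139, 140, 140, 140, 141, 141, 141, 141, 141, 141, 142, 141, 141, 141, 144, 142, 140, 141, 142, 142, 141, 141, 141, 142, 141, 137, 131, 137, 140, 140, 142], [140, 139, 138, 140, 140, 140, 142, 138, 139, 136, 140, 142, 142, 141, 142, 140, 143, 141, 142, 140, 142, 144, 142, 141, 140, 140, 140, 133, 136, 140, 141, 141, 142], [141, 140, 140, 140, 140, 138, 130, 109, 85, 69, 58, 69, 76, 105, 134, 140, 142, 141, 141, 142, 140, 142, 143, 142, 141, 138, 132, 128, 138, 142, 140, 141, 142], [139, 139, 139, 139, 128, 100, 40, 37, 37, 42, 50, 47, 44, 46, 50, 81, 133, 139, 141, 140, 140, 140, 141, 142, 140, 134, 133, 139, 143, 14
[... 3200 characters left out ...]
 127, 122, 87, 75, 73, 77, 78, 77, 59, 33, 38, 52, 61, 47, 44, 43, 61, 131, 137, 137, 139, 137, 140, 138, 139], [140, 136, 138, 139, 110, 67, 63, 86, 130, 136, 102, 81, 71, 70, 56, 35, 36, 48, 47, 66, 81, 56, 46, 55, 71, 114, 128, 138, 139, 140, 138, 138, 134], [139, 139, 142, 139, 131, 103, 72, 61, 73, 118, 144, 135, 87, 76, 76, 56, 44, 47, 48, 49, 78, 69, 80, 104, 119, 119, 122, 131, 137, 136, 124, 79, 50], [141, 140, 140, 138, 113, 81, 80, 73, 64, 67, 70, 58, 66, 67, 64, 51, 41, 44, 48, 47, 69, 85, 71, 118, 120, 121, 119, 120, 122, 67, 42, 53, 52], [138, 141, 141, 134, 108, 81, 83, 81, 83, 82, 81, 74, 69, 77, 62, 52, 35, 50, 50, 53, 58, 63, 55, 107, 119, 118, 106, 59, 35, 52, 53, 48, 55]]
```

The collar's top measures 0.052 m, so it is seated flat on the foot (18+34 mm), and the jaws are open. Next I lift the reacher clear and put it back.

>>> jog_arm(
  rows="0 0 -0.5 0 0 0 1; 0 0 -1.5 0 0 0 1; 0 0 -2.5 0 0 0 1; 0 0 -2.5 0 0 0 1; 0 0 -2.5 0 0 0 1",
)

```text
time: 21.3
position: [0.3666, -0.4107, 0.1582]
tool_rot: [2.658, -1.674, 0.002]
ft_force: [-0.5, 1.1, -2.4]
grip_width: 0.736
grip_force: 8.0
```

>>> jog_arm(
  rows="0 0 -1.8 0 0 0 1; 0 0 -0.5 0 0 0 1; 0 0 0 0 0 0 1",
)

```text
time: 21.68
position: [0.3663, -0.4103, 0.179]
tool_rot: [2.658, -1.674, -0.0]
ft_force: [-0.5, -1.0, -2.3]
grip_width: 0.737
grip_force: 8.0
```

```bash
python3 - <<'E'
from ring import *
st();a=imaging.get_image("top");b=imaging.get_image("scene");ca=cam(a);cb=cam(b)
z=.052
p,f=ringfit(a,z,(.5215,-.331));q,f2=ringfit(b,z-.0025,(.5215,-.331));print(p,f,q,f2,tri(ca,w2p(ca,[*p,z]),cb,w2p(cb,[*q,z-.0025])))
plan([(.478,-.11,.178,-97.2,13),(.478,-.11,.0415,-97.2,7)],1)
E
```

```text
t 21.675 p [ 0.3663 -0.4103  0.179 ] yawy -154.41 z [-1.e-04  0.e+00 -1.e+00] F [-0.51 -0.97 -2.27] w 64.1 gf 8.0 j7 -1.91
[ 0.52190731 -0.33198251] -432.3381042480469 [ 0.52022126 -0.33569963] -176.71066284179688 (array([ 0.52202556, -0.33206444,  0.05203706]), np.float64(0.00029649501056094846))
-1.71 -1.77 0.00 -0.000 0.000 -0.077 1; -1.57 -1.90 0.00 -0.000 0.000 -0.077 1; -1.42 -2.01 0.00 -0.000 0.000 -0.077 1; -1.26 -2.12 0.00 -0.000 0.000 -0.077 1; -1.09 -2.21 0.00 -0.000 0.000 -0.077 1; -0.92 -2.29 0.00 -0.000 0.000 -0.077 1; -0.74 -2.35 0.00 -0.000 0.000 -0.077 1; -0.56 -2.40 0.00 -0.000 0.000 -0.077 1; -0.37 -2.43 0.00 -0.000 0.000 -0.077 1; -0.19 -2.46 0.00 -0.000 0.000 -0.077 1; 0.00 -2.46 -0.00 -0.000 0.000 -0.077 1; 0.19 -2.46 -0.00 -0.000 0.000 -0.077 1; 0.38 -2.43 -0.00 -0.000 0.000 -0.077 1; 
-0.00 -0.00 1.95 0.000 -0.000 -0.000 1; -0.00 -0.00 1.95 0.000 -0.000 -0.000 1; -0.00 -0.00 1.95 0.000 -0.000 -0.000 1; 0.00 0.00 1.95 0.000 -0.000 -0.000 1; -0.00 -0.00 1.95 0.000 -0.000 -0.000 1; -0.00 -0.00 1.95 0.000 -0.000 -0.000 1; -0.00 -0.00 1.95 0.000 -0.000 -0.000 1;
```

>>> jog_arm(
  rows="-0.9 -0.9 0 0 0 -0.038 1; -0.9 -0.9 0 0 0 -0.038 1; -1.6 -1.9 0 0 0 -0.077 1; -1.4 -2.0 0 0 0 -0.077 1; -1.3 -2.1 0 0 0 -0.077 1",
)

```text
time: 22.4
position: [0.4006, -0.3145, 0.1792]
tool_rot: [2.887, -1.239, 0.001]
ft_force: [0.3, 0.1, -2.5]
grip_width: 0.732
grip_force: 8.0
```

>>> jog_arm(
  rows="-1.1 -2.2 0 0 0 -0.077 1; -0.9 -2.3 0 0 0 -0.077 1; -0.7 -2.4 0 0 0 -0.077 1; -0.6 -2.4 0 0 0 -0.077 1; -0.4 -2.4 0 0 0 -0.077 1",
)

```text
time: 23.02
position: [0.4434, -0.1996, 0.1791]
tool_rot: [3.07, -0.666, 0.0]
ft_force: [0.1, -0.4, -2.8]
grip_width: 0.735
grip_force: 8.0
```

>>> jog_arm(
  rows="-0.2 -2.4 0 0 0 -0.077 1; 0 -2.4 0 0 0 -0.077 1; 0.2 -1.8 0 0 0 -0.07 1; 0.2 -1.0 0 0 0 -0.04 1; 0 0 0 0 0 0 1",
)

```text
time: 23.65
position: [0.4705, -0.1295, 0.179]
tool_rot: [3.131, -0.262, -0.0]
ft_force: [0.4, -1.1, -2.1]
grip_width: 0.737
grip_force: 8.0
```

>>> jog_arm(
  rows="0 0 1.5 0 0 0 1; 0 0 2.5 0 0 0 1; 0 0 3 0 0 0 1; 0 0 2.5 0 0 0 1; 0 0 1.5 0 0 0 1",
)

```text
time: 24.28
position: [0.4687, -0.1306, 0.0668]
tool_rot: [-3.13, 0.267, 0.005]
ft_force: [-0.2, 0.3, -1.7]
grip_width: 0.734
grip_force: 8.0
```

>>> jog_arm(
  rows="0 0 1.0 0 0 0 1; 0 0 0.5 0 0 0 1; 0 0 0 0 0 0 1; 0 0 0 0 0 0 1",
)

```text
time: 24.78
position: [0.4709, -0.1301, 0.0547]
tool_rot: [3.13, -0.264, 0.002]
ft_force: [0.5, -1.0, -2.3]
grip_width: 0.735
grip_force: 8.0
```

```bash
python3 -c "
from h import *
st()"
```

```text
t 24.775 p [ 0.4709 -0.1301  0.0547] yawy -99.63 z [ 1.3e-03 -6.0e-04 -1.0e+00] F [ 0.46 -1.03 -2.3 ] w 63.9 gf 8.0 j7 -1.59
```

>>> jog_arm(
  rows="0 0 0.6 0 0 0 1; 0 0 0.5 0 0 0 1; 0 0 0.2 0 0 0 1; 0 0 0 0 0 0 1; 0 0 0 0 0 0 1",
)

```text
time: 25.4
position: [0.4704, -0.13, 0.0411]
tool_rot: [3.13, -0.264, 0.0]
ft_force: [0.2, 0.2, -2.6]
grip_width: 0.739
grip_force: 8.0
```

>>> jog_arm(
  rows="0 0 0.15 0 0 0 1; 0 0 0 0 0 0 1; 0 0 0 0 0 0 1",
)

```text
time: 25.78
position: [0.4706, -0.13, 0.04]
tool_rot: [3.13, -0.264, 0.001]
ft_force: [-1.2, -0.2, 4.1]
grip_width: 0.739
grip_force: 8.0
```

Contact with the table. Releasing.

>>> jog_arm(
  rows="0 0 0 0 0 0 -1; 0 0 0 0 0 0 -1; 0 0 0 0 0 0 -1; 0 0 0 0 0 0 -1",
)

```text
time: 26.28
position: [0.4703, -0.13, 0.0395]
tool_rot: [3.13, -0.264, -0.0]
ft_force: [-0.0, -0.0, -0.8]
grip_width: 0.993
grip_force: 0.0
```

>>> jog_arm(
  rows="0 0 -1 0 0 0 -1; 0 0 -3 0 0 0 -1; 0 0 -5 0 0 0 -1; 0 0 -5 0 0 0 -1; 0 0 -3 0 0 0 -1",
)

```text
time: 26.9
position: [0.4714, -0.1301, 0.2132]
tool_rot: [3.129, -0.263, 0.007]
ft_force: [0.2, 0.3, -0.3]
grip_width: 0.999
grip_force: 0.0
```

>>> jog_arm(
  rows="0 0 0 0 0 0 -1; 0 0 0 0 0 0 -1; 0 0 0 0 0 0 -1; 0 0 0 0 0 0 -1",
)

```text
time: 27.4
position: [0.4697, -0.1298, 0.2085]
tool_rot: [-3.13, 0.264, 0.003]
ft_force: [0.4, 0.8, -0.8]
grip_width: 0.996
grip_force: 0.0
```

```bash
python3 - <<'E'
from ring import *
st();w=imaging.get_image("wrist");a=imaging.get_image("top");c=cam(w)
a0=pickle.load(open("top.pkl","rb"))["img"]
# bystanders unchanged: diff away from arm
df=cv2.absdiff(a["img"],a0).max(2)
for n,(x,y) in dict(bowl=(299,172),sheph=(368,155),frame=(246,135),glasses=(135,250),cup=(497,223),brush=(436,186),green=(135,334),yellow=(241,327),bell=(371,331)).items(): print(n,round(float(df[y-22:y+22,x-22:x+22].mean()),1),end="; ")
# reacher plates in wrist image: predicted pose
h=np.radians(80.4);o=np.array([.4706,-.13]);u=np.array([np.cos(h),np.sin(h)]);g=w["img"].min(2)
print()
for x,z in((-30,.083),(30,.083),(0,.028),(60,.028),(-60,.012),(-50,.012),(20,.012)):
    p=w2p(c,[*(o+u*x/1000),z]);i,j=np.round(p).astype(int);print(x,p.round(0),g[j-1:j+2,i-1:i+2].mean().round() if 0<=j<479 and 0<=i<639 else None)
p,f=ringfit(a,.052,(.5215,-.331));print("collar",p,f)
E
```

```text
t 27.4 p [ 0.4697 -0.1298  0.2085] yawy -99.63 z [-1.9e-03  7.0e-04 -1.0e+00] F [ 0.38  0.82 -0.8 ] w 86.7 gf 0.0 j7 -1.52
bowl 9.2; sheph 8.6; frame 8.7; glasses 9.1; cup 8.6; brush 9.4; green 9.4; yellow 18.9; bell 66.2; 
-30 [351. 227.] 59.0
30 [283. 227.] 38.0
0 [317. 213.] 89.0
60 [259. 213.] 90.0
-60 [372. 209.] 54.0
-50 [363. 209.] 52.0
20 [298. 209.] 152.0
collar [ 0.52195536 -0.33298148] -362.05047607421875
```

```bash
python3 - <<'E'
from ring import *
b=imaging.get_image("scene")["img"];b0=pickle.load(open("scene.pkl","rb"))["img"];df=cv2.absdiff(b,b0).max(2)
for n,(x,y) in dict(bell=(363,203),yellow=(447,272),cup=(222,188)).items():print(n,df[y-15:y+15,x-10:x+10].mean())
print(ticket.close_job())
E
```

```text
bell 23.073333333333334
yellow 14.426666666666666
cup 4.491666666666666
the job is handed in; nothing more can be done
None
```

The job is handed in at about 27 s of the 59 s: the collar measured flat on the lamp's foot over the stem, and the reacher stands released in front of the riser. I squeezed at no more than 30 N, about 5–6 N per jaw against the 14 N limit. The other props show no sign of movement, though the arm or its shadow may have hidden the bell and the yellow ring from that check.

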